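Load the flip holder and turn it over

ROBOT

A 6-joint arm with a two-finger parallel gripper is mounted at the origin on a cart in front of the work surface, level with it; the furniture and walls round the work are solid. World frame = base frame: x ahead of the robot, y to its left, z up, the work surface at z = 0. Lengths are in m, angles in rad, forces in N, time in s.
With the tool pointing down it reaches from about 0.35 to 0.85 m from the base axis. Payload 8.1 kg.
Tool frame: the origin (TCP) lies between the finger pads; the fingertips stand 11 mm ahead of it and the grasp point (between the pads) lies 8 mm behind it (robot.tips_ahead is the distance from the TCP to the fingertips, in m); z points along the fingers, y is the line along which they close (so a half turn about z gives the same grasp; the last joint's range is limited). The gripper opens to 93 mm and grips with 3 to 60 N. Pads are 15 mm wide; open, the fingers measure 128 mm over their backs; the gripper's body (75 mm by 188 mm) begins 65 mm behind the grasp point.
Start: joints at [-1.203, 0.13, 1.488, -0, 1.523, -0.085], TCP at [0.263, -0.54, 0.23] pointing down, gripper open.
Joint ranges: [-2.96, 2.96], [-0.89, 2.26], [0.02, 2.5], [-1.34, 4.48], [0, 2.73], [-2.66, 2.66]. Speed limits (rad/s): [2.39, 2.39, 2.79, 3.14, 3.14, 3.14].

INTERFACE

Orientations are given as a rotation vector (axis times angle).
In Python, from plant import robot gives the robot as it stands. The module is installed in compiled form; this text tells all that it offers.
- The arm moves only by the tool move_arm, never from a script. Its argument "deltas" is one flat list of numbers, 7 for each row, row after row: the shift along the tool's x, y, z in m, then the turn, a rotation vector about the tool's x, y, z in rad, then the opening, from 0 (shut) to 1 (fully open). A call has 1 to 12 rows; each row is the pose to reach, as a shift and turn from the pose commanded when the call began, along the tool's axes at that moment; what a row does not reach only later rows make up. A row lasts 1/8 s, in which the tool goes at most 62.5 mm and 10.7 degrees, less where a joint would pass 70% of its speed; a pose out of reach is approached as far as the arm can. A call with a gripper value outside its range is refused whole. The fingers move at their own pace and stop on an object; "squeeze" is the grip in N (left out, the last holds). Time passes only in rows, so rows that repeat a pose let the fingers close. It gives the time, the measured TCP pose, the force, the opening and the grip force at its end, in the units of the state.
- robot.read_state(): the state, without advancing time (a new reading comes with each control period).
- robot.read_camera(name): name is "scene" or "top"; returns (picture, depth): 384x512x3 uint8, red, green, blue; 384x512 float32, m along the optical axis (not along the pixel's ray), 0 where there is no reading.
- robot.camera_model(name): a dict with "K" (3x3 intrinsics, pixels), "k1" (the pictures are not rectified: a ray, as slopes to the right and down, at radius r is drawn at 1 + k1 r^2 times it, then the intrinsics apply), "R" (3x3) and "t" (3): a world point X has camera coordinates R X + t. Camera axes: x right, y down, z forward; pixel columns grow to the right and rows downward; lengths in m; the calibration is good to about 2 mm. A picture is of the moment at which its call begins. camera_model takes no time and is no camera call.
- robot.close_job(): hands the job in; it is judged then, once.
Trained networks look in the newest picture that a camera, given by its name, has taken for a name from the list of things; names that differ only in an ending like _2 or _b are one class to them, and where a whole thing is asked for, a point or a joint stands for the part that bears it (a point fixed in the world has none). Each returns a list of dicts, best first, with "confidence" (0 to 1); they miss things now and then, are a little off and sometimes report something else, mostly with a low value. They report only what shows in the picture. A call takes as long as a camera call. They do not tell look-alikes from the thing itself.
- robot.recognise(camera, label): "uv" ([column, row] in pixels, amid what is visible of it).
The state is a dict: "t": time; "q": joint angles; "dq": joint speeds; "joint_torque": joint torques, N m; "tool_pos": TCP position; "orientation": TCP orientation; "force": force on the tool from outside, world axes, zero at the start; "wrist_torque": the same for the moment, N m; "opening": finger opening in m; "gripper_force": force on a finger pad.
Only numpy, scipy, OpenCV 4.12 (cv2) and the standard library are available. Lean on these libraries where they do the work, as an engineer would, in place of code of your own. Each camera call takes 0.05 s, during which the arm holds its last target. There are 200 camera calls.

TASK

Take the copper blank off the slanted rest and lay it flat, boss upwards, in the round recess of the open flip holder. Fold the holder's retaining plate fully shut over it, then turn the whole closed holder over by its bar handle, all the way to the stop, so that the flat back of the blank faces up with the blank still held inside. Leave the jar, the tub and the key where they are, and let go of everything.

Things in the scene. Friction and masses are not known exactly. Their poses are not given: they have to be found in the camera images.
- stand: Fixed aluminium stand: base 120 x 150 x 10 mm, two cheeks 10 mm thick centred at y = +-63 mm, tops 122 mm high. Origin: underside centre. The holder turns between the cheeks about a level trunnion axis along the stand's y, 105 mm above the origin. +x is the plate's hinge side, -x the handle side at the start. Place and yaw vary; it may stand left or right of the rest.
- holder (a joint): Turn of the whole holder about the trunnion axis, rad. 0 (stop) = level, recess up, handle on the stand's -x side, as at the start; pi (stop) = turned over, handle on the +x side. Grows as the handle goes up and over. Stiff (0.35 N m friction), stays where it is left.
- pocket (a point): Centre of the floor of the round recess in the holder's frame (100 mm along x, 96 along y, 12 thick): recess 65 mm wide, 7 mm deep, chamfered, with a 48 mm window in its floor. 3 mm below the trunnion axis at the start. z points out of the recess (up at the start), x to the plate's hinge, y along the trunnion axis; turns with the holder.
- handle (a point): Middle of the round steel bar handle, 10 mm thick, 58 mm free length, lying along this point's y, parallel to the trunnion axis and 90 mm from it (1 mm below it at the start). A 35 mm wide gap lies between bar and frame edge. Gripped across its thickness it can turn between the finger pads.
- lid (a joint): Opening angle of the hinged retaining plate from the frame, rad: 0 = shut flat on the frame, pi/2 = square to it, 1.65 to 1.95 at the start (leaning back, away from the recess). Stiff hinge (0.22 N m friction), stays where it is left; about 3 N at its edge moves it.
- lid_hinge (a point): Middle of the plate's hinge axis, 53 mm from the recess centre on the stand's +x side, level with the frame's upper face (7 mm above the recess floor); the axis runs along y. Turns with the plate: -x points along the plate to its free edge, z is the normal of its outer face (up when shut).
- lid_edge (a point): Middle of the 9 mm round bead on the plate's free edge, 98.5 mm from the hinge axis, 5 mm outward of the plate's inner face. The plate is 100 x 92 mm, 5 mm thick, with a 48 mm round window through which the boss of the seated blank stands 10 mm proud when it is shut; the bead stands 4.5 mm proud of the outer face.
- rest: Fixed wooden rest, foot 75 x 60 x 12 mm, with a board 50 mm wide slanted 35 degrees; origin at the underside centre. The board faces up and to the rest's -x (roughly to the robot's right); two small pins at its lower end, 4 mm proud, stop the blank. The middle of the board's face, under the blank, is 62 mm above the origin.
- blank_mid (a point): Centre of the loose copper blank (about 0.09 kg): round flange 60 mm across, 6 mm thick, with a round boss 30 mm across, 16 mm high, in the middle of one face; 22 mm high in all. The point is on its axis, 11 mm from the flat back and from the boss's top; z points from back to boss. At the start it lies on the slanted rest, boss outwards.
- jar: Bystander: round glass jar with a metal screw lid, 58 mm wide and 58 mm high, origin at its underside; stands behind the work.
- tub: Bystander: square milky plastic tub with a lid, 77 x 68 x 70 mm, origin at its underside; stands at the left behind, under a stiff black hose (solid) that hangs from above, about x 0.62, y 0.32, z over 0.48 m, and down along the bench's left end, about y 0.35 to 0.42: keep the arm clear of it, pass it close to the base.
- key: Bystander: brass key with a round tag, 32 x 98 x 5 mm, lying flat in front of the work; origin at its underside.
There are look-alikes about, which are no part of the job. Of the things that look like the part that bears blank_mid, the largest one is meant.

How it is judged:
On the way, in this order (a step that is already met when the one before it is completed fails the run):
1. the blank lies flat in the recess, boss upwards, with the plate still open and the holder not turned (distance between blank_mid and pocket below 0.0145 m and z of blank_mid in the frame of pocket below 0.0135 m and angle between blank_mid's own z axis and vertical below 0.12 rad and value of joint lid above 1 rad and value of joint holder below 0.25 rad), for 0.2 s.
2. the plate is shut over the blank before the holder is turned (value of joint lid below 0.08 rad and z of blank_mid in the frame of pocket below 0.0145 m and distance between blank_mid and pocket below 0.0155 m and value of joint holder below 0.25 rad), for 0.2 s.
At the end, for the whole second after the job is handed in: The holder is turned over to within 0.14 rad of its stop at pi, the plate is shut to within 0.1 rad, the blank is still inside between frame and plate (its middle within 18.5 mm of the recess floor's centre), flat back up to within 0.19 rad, and the holder is at rest (value of joint holder above 3 rad and value of joint lid below 0.1 rad and distance between blank_mid and pocket below 0.0185 m and angle between blank_mid's own z axis and vertical above 2.95 rad and linear speed of holder below 0.02 m/s and angular speed of holder below 0.1 rad/s); the robot touches nothing.
It fails at once if the jar, the tub or the key is moved more than 30 mm (distance of any of jar, tub, key from where it was at the start of the episode above 0.03 m).
It also fails if it takes over 72 s, if anything falls off the work surface, if the arm or the gripper's body presses on something with over 40 N, if the wrist force passes 120 N, or if a joint passes its speed limit or range.

## Working session

There is one attempt and no reset: what is moved stays moved. The work goes in short steps, Python scripts to look and compute and a tool call to move; the robot and the scene stay as the last step left them, time stands still between calls to the robot, and variables do not carry over. Pictures are saved under pics/ and viewed, at most 10 in all, crops included, and the job is handed in when it is done.

Besides the shell and the picture viewer there is one more tool, called after "Emit:" as name(argument=value, ...) on one line, values as JSON. move_arm: Moves the arm, as the interface text tells. Its arguments: {"type":"object","properties":{"deltas":{"type":"array","items":{"type":"number"}},"squeeze":{"type":"number"}},"required":["deltas"]}

```bash
mkdir -p pics
cat > h.py <<'E'
import numpy as np, cv2
from plant import robot
from scipy.spatial.transform import Rotation as Ro
def snap(n,f):
    p,d=robot.read_camera(n); cv2.imwrite(f'pics/{f}.png',p[:,:,::-1]); np.savez(f'{f}.npz',p=p,d=d); return p,d
def rays(n,uv):
    m=robot.camera_model(n); K=np.array(m['K'])
    uv=np.atleast_2d(uv).astype(float); x=(uv[:,0]-K[0,2])/K[0,0]; y=(uv[:,1]-K[1,2])/K[1,1]
    a,b=x.copy(),y.copy()
    for _ in range(20):
        s=1+m['k1']*(a*a+b*b); a,b=x/s,y/s
    return np.c_[a,b,np.ones_like(a)]
def world(n,uv,z):
    m=robot.camera_model(n); R=np.array(m['R']);t=np.array(m['t'])
    return (rays(n,uv)*np.atleast_1d(z)[:,None]-t)@R
def cloud(n,d):
    v,u=np.mgrid[:384,:512]; return world(n,np.c_[u.ravel(),v.ravel()],d.ravel()).reshape(384,512,3)
def proj(n,X):
    m=robot.camera_model(n);K=np.array(m['K']); c=np.atleast_2d(X)@np.array(m['R']).T+np.array(m['t'])
    a=c[:,:2]/c[:,2:]; a=a*(1+m['k1']*(a**2).sum(1))[:,None]
    return a*[K[0,0],K[1,1]]+K[:2,2]
E
python3 - <<'E'
from h import *
np.set_printoptions(precision=3,suppress=True)
out=[]
for n in ['scene','top']:
    p,d=snap(n,n+'0'); out.append(p); m=robot.camera_model(n); print(n,m['K'],m['k1'],-np.array(m['R']).T@m['t'],np.array(m['R'])[2])
    C=cloud(n,d)
    for l in ['stand','holder','pocket','handle','lid','lid_edge','rest','blank_mid','jar','tub','key']:
        for r in robot.recognise(n,l)[:4]:
            u,v=np.round(r['uv']).astype(int); print(l,round(r['confidence'],2),u,v,C[min(v,383),min(u,511)])
print(robot.read_state())
E
```

```text
scene [[478.117   0.    255.075]
 [  0.    478.117 200.977]
 [  0.      0.      1.   ]] -0.008768989188896006 [ 0.121 -0.766  0.989] [ 0.34   0.608 -0.717]
stand 0.91 257 166 [0.591 0.06  0.143]
holder 0.8 257 170 [0.585 0.051 0.139]
pocket 0.66 260 166 [0.677 0.195 0.001]
handle 0.93 257 168 [0.588 0.056 0.141]
lid 0.83 255 162 [0.587 0.065 0.156]
lid 0.61 256 169 [0.583 0.053 0.142]
lid_edge 0.86 262 167 [0.581 0.018 0.177]
rest 0.63 257 170 [0.585 0.051 0.139]
blank_mid 0.78 323 305 [ 0.55  -0.315  0.015]
blank_mid 0.62 264 165 [0.582 0.01  0.189]
blank_mid 0.37 256 164 [0.588 0.061 0.152]
jar 0.58 326 211 [ 0.704 -0.106  0.059]
tub 0.73 238 139 [0.644 0.27  0.07 ]
key 0.43 206 257 [ 0.378 -0.039  0.001]
top [[408.936   0.    261.871]
 [  0.    408.936 193.467]
 [  0.      0.      1.   ]] 0.04718233019719501 [ 0.426 -0.001  1.103] [ 0.114  0.009 -0.993]
stand 0.59 246 201 [0.529 0.051 0.013]
holder 0.74 244 193 [0.551 0.057 0.008]
pocket 0.58 246 191 [0.557 0.051 0.012]
pocket 0.38 248 171 [0.613 0.047 0.   ]
handle 0.79 246 190 [0.548 0.047 0.1  ]
handle 0.15 250 171 [0.613 0.042
[... 167 characters left out ...]
k_mid 0.75 347 237 [ 0.438 -0.22   0.004]
blank_mid 0.68 381 191 [ 0.561 -0.309  0.016]
blank_mid 0.57 355 203 [ 0.521 -0.224  0.088]
jar 0.59 300 135 [ 0.702 -0.09   0.053]
tub 0.95 149 151 [0.65  0.3   0.067]
key 0.46 282 261 [ 0.372 -0.048 -0.002]
{'t': 1.2, 'q': array([-1.203,  0.13 ,  1.488,  0.   ,  1.523, -0.085]), 'dq': array([-0.001,  0.   , -0.001, -0.   , -0.   , -0.001]), 'joint_torque': array([  0.002, -55.977, -49.206,   0.077,   0.023,  -0.   ]), 'tool_pos': array([ 0.263, -0.54 ,  0.23 ]), 'orientation': array([3.061, 0.705, 0.   ]), 'force': array([-0.602,  0.831,  0.379]), 'wrist_torque': array([ 0.031,  0.013, -0.017]), 'gripper_force': 0.0, 'opening': 0.09288492345501452}
```

View pics/scene0.png

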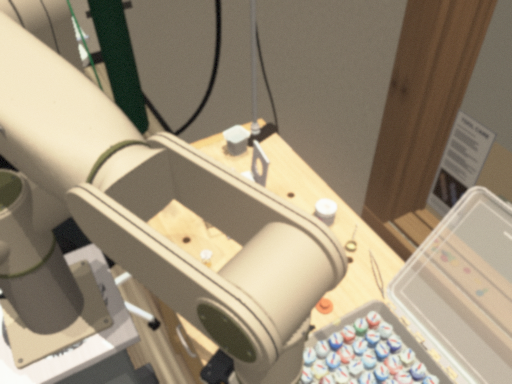

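View pics/top0.png

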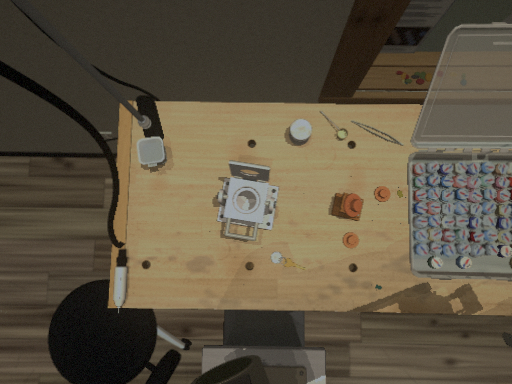

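Top view: the holder is at about (246,200), with the lid plate at (249,171) standing away from the robot and the handle bar at (240,237) towards it. The copper blank on its rest is at (350,206). Flat copper look-alikes lie at (382,194) and (350,240), and the key is at (285,260). The arm blocks the scene view, so I'll measure from the top depth first.

Run:
```python
from h import *
np.set_printoptions(precision=4,suppress=True)
z=np.load('top0.npz');p,d=z['p'],z['d'];C=cloud('top',d)
a=cv2.resize(p[150:260,200:300],None,fx=5,fy=5,interpolation=cv2.INTER_CUBIC)
b=cv2.resize(p[180:260,320:400],None,fx=3.6,fy=3.6,interpolation=cv2.INTER_CUBIC)
im=np.zeros((550,790,3),np.uint8); im[:,:500]=a; im[:288,500:788]=b
cv2.imwrite('pics/crop0.png',im[:,:,::-1])
v,u=np.mgrid[:384,:512]
# table plane bias
m=(u>180)&(u<210)&(v>200)&(v<240);print('table z',np.median(C[m],0),C[m][:,2].std())
m=(u>200)&(u<300)&(v>150)&(v<260)
for lo,hi in [(.085,.1),(.1,.112),(.112,.13),(.13,.3)]:
    q=C[m&(C[...,2]>lo)&(C[...,2]<hi)]; print(lo,len(q),q.min(0),q.max(0),q.mean(0))
hs=cv2.cvtColor(p,cv2.COLOR_RGB2HSV)
cop=((hs[...,0]<12)&(hs[...,1]>130)).astype(np.uint8)
n,L,S,ce=cv2.connectedComponentsWithStats(cop)
for i in range(1,n):
    if S[i,4]>40: q=C[L==i]; print(S[i],ce[i],q.min(0),q.max(0),q.mean(0))
```

```text
table z [ 0.4771  0.1874 -0.    ] 0.09807424748354186
0.085 46 [ 0.4309 -0.0155  0.0882] [0.5563 0.1115 0.1   ] [0.5222 0.0496 0.0976]
0.1 1554 [ 0.4259 -0.0248  0.1001] [0.5837 0.1171 0.112 ] [0.512  0.049  0.1077]
0.112 262 [ 0.4304 -0.0224  0.112 ] [0.5843 0.1168 0.1297] [0.5407 0.0461 0.1174]
0.13 485 [ 0.5721 -0.0083  0.1301] [0.602  0.0842 0.2142] [0.5862 0.0377 0.1832]
[344 194  18  23 308] [352.1494 204.7597] [ 0.4258 -0.244   0.0508] [ 0.5461 -0.0012  1.1035] [ 0.517  -0.2173  0.0855]
```

View pics/crop0.png

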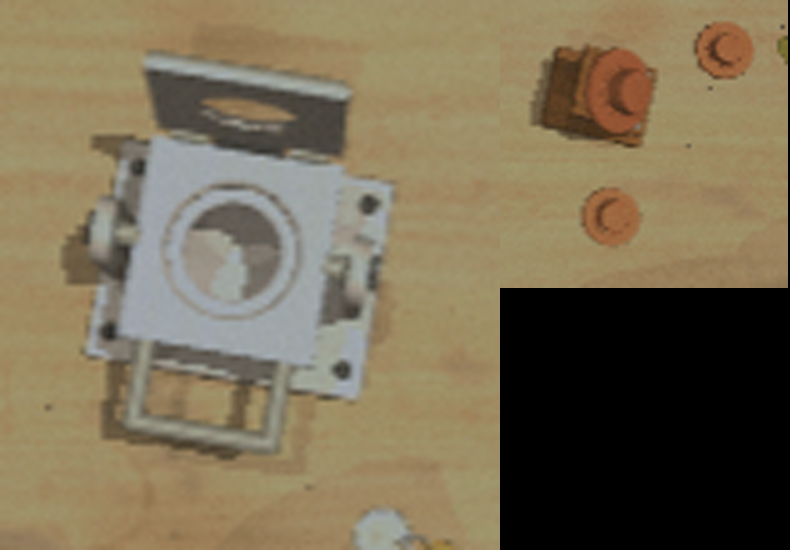

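Candidates for the blank in the top picture: (352,205) on the rest, (382,194) on the bench and (350,240) on the bench. The crop shows that the one on the slanted rest is clearly the largest, so I choose (352,205). Next I move the arm aside to clear the scene view.

Emit:
move_arm(deltas=[0.29,-0.237,-0.12,0,0,0.45,1,0.29,-0.237,-0.12,0,0,0.45,1,0.29,-0.237,-0.12,0,0,0.45,1,0.29,-0.237,-0.12,0,0,0.45,1,0.29,-0.237,-0.12,0,0,0.45,1,0.29,-0.237,-0.12,0,0,0.45,1,0.29,-0.237,-0.12,0,0,0.45,1,0.29,-0.237,-0.12,0,0,0.45,1])

```text
t: 2.2
tool_pos: [0.42, -0.1992, 0.35]
orientation: [3.141, 0.008, 0.001]
force: [0.3, -0.3, -0.0]
opening: 0.0933
gripper_force: 0.0
```

Emit:
move_arm(deltas=[-0.05,-0.4,0,0,0,0,1,-0.05,-0.4,0,0,0,0,1,-0.05,-0.4,0,0,0,0,1,-0.05,-0.4,0,0,0,0,1,-0.05,-0.4,0,0,0,0,1,-0.05,-0.4,0,0,0,0,1,-0.05,-0.4,0,0,0,0,1,-0.05,-0.4,0,0,0,0,1,-0.05,-0.4,0,0,0,0,1])

```text
t: 3.32
tool_pos: [0.369, 0.1987, 0.3489]
orientation: [3.14, 0.002, -0.002]
force: [0.5, -0.8, 1.1]
opening: 0.0925
gripper_force: 0.0
```

Run:
```python
from h import *
snap('scene','scene1'); snap('top','top1')
s=robot.read_state();print(s['tool_pos'],s['orientation'],s['q'])
p=np.load('scene1.npz')['p']
cv2.imwrite('pics/scene1b.png',cv2.resize(p[90:290,180:400],None,fx=3,fy=3,interpolation=cv2.INTER_CUBIC)[:,:,::-1])
```

```text
[0.36906858 0.19873297 0.34932698] [ 3.14095756e+00  3.80571557e-04 -5.20507718e-04] [ 3.71913381e-01 -3.82646870e-01  1.74315020e+00 -4.81906005e-04
  1.78162878e+00  1.94236666e+00]
```

View pics/scene1b.png

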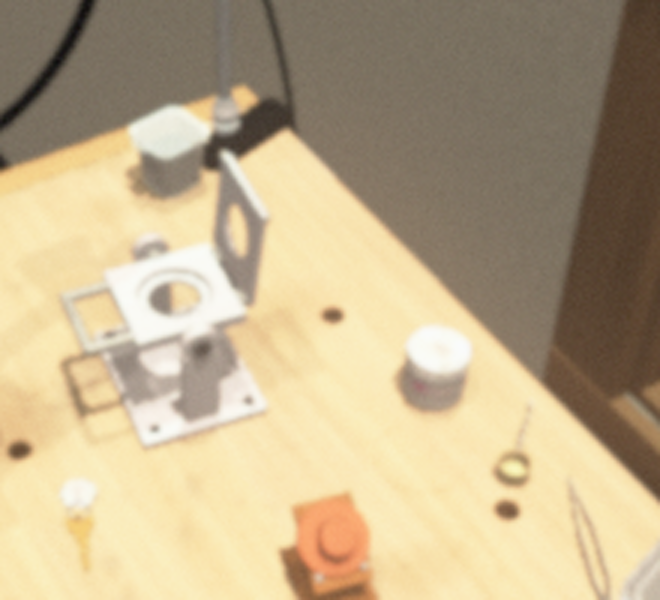

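The scene view is now clear: the holder's recess is at crop (175,293), the plate stands at (240,230), the handle bar is at (80,320), and the blank's boss on the rest is at (337,540). Next I fit poses from both views.

```bash
cat > fit.py <<'E'
from h import *
from scipy.optimize import least_squares, minimize
np.set_printoptions(precision=4,suppress=True)
cl={n:(np.load(f+'.npz')['p'],cloud(n,np.load(f+'.npz')['d'])) for n,f in [('scene','scene1'),('top','top0')]}
for n,(p,C) in cl.items():
    X=C.reshape(-1,3); 
    tb=X[(abs(X[:,0]-.45)<.03)&(abs(X[:,1]+.1)<.03)&(abs(X[:,2])<.03)]; print(n,'table',np.median(tb[:,2]),tb[:,2].std())
    reg=X[(X[:,0]>.40)&(X[:,0]<.66)&(X[:,1]>-.05)&(X[:,1]<.14)]
    # frame top
    f=reg[(abs(reg[:,2]-.109)<.006)&(reg[:,0]<.6)]
    # yaw from lid
    l=reg[(reg[:,2]>.125)&(reg[:,2]<.22)]
    c=np.median(l,0)
    for _ in range(3):
        U,S,V=np.linalg.svd(l-l.mean(0),full_matrices=False); nn=V[2]; l=l[abs((l-l.mean(0))@nn)<.008]
    nn*=np.sign(nn[0]); print(' lid normal',nn,'lean',np.arcsin(-nn[2]),'yaw',np.arctan2(nn[1],nn[0]),'zmax',np.percentile(l[:,2],99),l.mean(0),len(l))
    # frame 100x96 square fit by coverage
    def cost(a,w=False):
        x,y,t=a; e=f[:,:2]-[x,y]; q=np.c_[np.cos(t)*e[:,0]+np.sin(t)*e[:,1],-np.sin(t)*e[:,0]+np.cos(t)*e[:,1]]
        ins=(abs(q[:,0])<.05)&(abs(q[:,1])<.048)
        r=np.hypot(*q.T); return -ins.sum()+3*(r<.031).sum()
    best=min((cost((x,y,t)),x,y,t) for x in np.arange(.50,.56,.002) for y in np.arange(.02,.08,.002) for t in np.arange(-.25,.0,.01))
    r=[a[1:] for a in [(cost((x,y,t)),x,y,t) for x in np.arange(best[1]-.004,best[1]+.004,.001) for y in np.arange(best[2]-.004,best[2]+.004,.001) for t in np.arange(best[3]-.03,best[3]+.03,.01)] if a[0]<=best[0]*.993]
    print(' frame',best,np.mean(r,0),len(f),'z',np.median(f[:,2]))
    # handle bar
    h=reg[(reg[:,2]>.09)&(reg[:,2]<.115)&(reg[:,0]<np.mean(r,0)[0]-.075)]; print(' handle pts',h.mean(0),len(h))
    # copper
    hs=cv2.cvtColor(p,cv2.COLOR_RGB2HSV)
    m=(hs[...,0]<13)&(hs[...,1]>120)&(abs(C[...,0]-.515)<.06)&(abs(C[...,1]+.215)<.06)&(C[...,2]>.04)
    q=C[m]
    a0=np.array([.52,-.22,.08,-np.pi/2,.61])
    def geo(a):
        N=np.array([np.sin(a[4])*np.cos(a[3]),np.sin(a[4])*np.sin(a[3]),np.cos(a[4])])
        e=q-a[:3]; h=e@N; r=np.linalg.norm(e-h[:,None]*N,axis=1)
        def box(r,h,R,h0,h1): # distance to cylinder
            dr=r-R; dh=np.maximum(h0-h,h-h1); return np.where((dr>0)&(dh>0),np.hypot(dr,dh),np.maximum(dr,dh))
        return np.minimum(box(r,h,.03,-.011,-.005),box(r,h,.015,-.005,.011))
    s=least_squares(geo,a0,loss='soft_l1',f_scale=.002); print(' blank',s.x,len(q),'rms',np.median(abs(geo(s.x))))
E
python3 fit.py
```

```text
scene table 0.0007096537087823356 0.0019161580972604374
 lid normal [ 0.9815 -0.1412 -0.1291] lean 0.12942490187828737 yaw -0.14290244967818372 zmax 0.2135983362647819 [0.5855 0.0351 0.1761] 459
 frame (np.int64(-605), np.float64(0.526), np.float64(0.04599999999999998), np.float64(-0.15999999999999992)) [ 0.5249  0.0464 -0.16  ] 1101 z 0.1091980208348943
 handle pts [0.4374 0.0544 0.1081] 117
 blank [ 0.5194 -0.2244  0.0704 -1.7616  0.6242] 453 rms 0.001198376215443258
top table 8.117276082894726e-07 0.001994851691646876
 lid normal [ 0.9783 -0.1455 -0.1474] lean 0.14796122829019892 yaw -0.14761106641523086 zmax 0.21319877294787087 [0.5858 0.0375 0.1811] 504
 frame (np.int64(-979), np.float64(0.524), np.float64(0.04599999999999998), np.float64(-0.1399999999999999)) [ 0.5239  0.0469 -0.1464] 1499 z 0.10877804496792345
 handle pts [0.4364 0.0559 0.1081] 162
 blank [ 0.5183 -0.2274  0.0708 -1.7852  0.6267] 332 rms 0.0008727677939809036
```

```bash
cat >> h.py <<'E'
def rot(yaw,tx=0,ty=0): # tool down, tool x at azimuth yaw, then turns about tool x / tool y
    return Ro.from_euler('z',yaw)*Ro.from_rotvec([np.pi,0,0])*Ro.from_rotvec([tx,0,0])*Ro.from_rotvec([0,ty,0])
def delta(P,R,P0=None,R0=None):
    s=robot.read_state(); P0=s['tool_pos'] if P0 is None else P0; R0=Ro.from_rotvec(s['orientation']) if R0 is None else R0
    return np.r_[R0.inv().apply(np.array(P)-P0),(R0.inv()*R).as_rotvec()]
PC=np.array([.5245,.0465]); YAW=-.147
def st(x,y,z): c,s=np.cos(YAW),np.sin(YAW); return np.array([PC[0]+c*x-s*y,PC[1]+s*x+c*y,z])
E
python3 - <<'E'
from h import *
np.set_printoptions(precision=4,suppress=True)
M=np.array([.519,-.226,.0707]);N=np.array([np.sin(.615)*np.cos(-1.773),np.sin(.615)*np.sin(-1.773),np.cos(.615)])
R=rot(-.202,.615);print(R.as_matrix()[:,2],-N)
print('via',delta(M+.1*N+[0,0,.15],R)); print('pre',delta(M+.1*N,R)); print('pre->grasp',[0,0,.092])
E
```

```text
[ 0.1158  0.5652 -0.8168] [ 0.1159  0.5652 -0.8168]
via [0.1382 0.4813 0.0472 0.6135 0.0624 0.1957]
pre [0.1383 0.4812 0.1972 0.6135 0.0624 0.1957]
pre->grasp [0, 0, 0.092]
```

Emit:
move_arm(deltas=[0.138,0.481,0.047,0.614,0.062,0.196,0.6,0.138,0.481,0.047,0.614,0.062,0.196,0.6,0.138,0.481,0.047,0.614,0.062,0.196,0.6,0.138,0.481,0.047,0.614,0.062,0.196,0.6,0.138,0.481,0.047,0.614,0.062,0.196,0.6,0.138,0.481,0.047,0.614,0.062,0.196,0.6,0.138,0.481,0.047,0.614,0.062,0.196,0.6,0.138,0.481,0.047,0.614,0.062,0.196,0.6,0.138,0.481,0.197,0.614,0.062,0.196,0.6,0.138,0.481,0.197,0.614,0.062,0.196,0.6,0.138,0.481,0.197,0.614,0.062,0.196,0.6,0.138,0.481,0.197,0.614,0.062,0.196,0.6])

```text
t: 4.92
tool_pos: [0.505, -0.2805, 0.1477]
orientation: [-2.509, 0.258, -0.072]
force: [-0.7, 0.2, 0.5]
opening: 0.0558
gripper_force: 0.0
```

Run:
```python
from h import *
np.set_printoptions(precision=4,suppress=True)
M=np.array([.519,-.226,.0707]);N=-rot(-.202,.615).as_matrix()[:,2]
print(robot.read_state()['q'],delta(M+.008*N,rot(-.202,.615)))
snap('scene','scene2'); snap('top','top2')
```

```text
[-0.8882  0.4364  1.4042  0.4682  1.7143  0.8571] [ 0.0033 -0.001   0.0874 -0.0062  0.0058 -0.0051]
```

Emit:
move_arm(deltas=[0.003,-0.001,0.04,0,0.005,0,0.6,0.003,-0.001,0.065,0,0.005,0,0.6,0.003,-0.001,0.08,0,0.005,0,0.6,0.003,-0.001,0.087,0,0.005,0,0.6,0.003,-0.001,0.087,0,0.005,0,0.6])

```text
t: 5.65
tool_pos: [0.5212, -0.2311, 0.0832]
orientation: [-2.516, 0.253, -0.087]
force: [0.2, -0.4, 0.5]
opening: 0.0558
gripper_force: 0.0
```

Emit:
move_arm(deltas=[0,0,0,0,0,0,0.2,0,0,0,0,0,0,0.2,0,0,0,0,0,0,0.2,0,0,0,0,0,0,0.2], squeeze=25)

```text
t: 6.15
tool_pos: [0.521, -0.2314, 0.0824]
orientation: [-2.516, 0.254, -0.087]
force: [-0.9, -2.3, 1.1]
opening: 0.0291
gripper_force: 25.0
```

Emit:
move_arm(deltas=[0,0,-0.03,0,0,0,0.2,0,0,-0.08,0,0,0,0.2,0,0,-0.12,0,0,0,0.2,0,0,-0.12,0,0,0,0.2])

```text
t: 6.65
tool_pos: [0.5074, -0.3014, 0.183]
orientation: [-2.519, 0.255, -0.092]
force: [0.8, -0.7, -0.8]
opening: 0.0293
gripper_force: 25.0
```

Run:
```python
from h import *
np.set_printoptions(precision=4,suppress=True)
s=robot.read_state();print(s['opening'],s['gripper_force'])
print(delta([.50,-.14,.27],rot(YAW)))
```

```text
0.029293692240192053 24.999913573265076
[-0.0393 -0.1783  0.0185 -0.612  -0.0256 -0.0528]
```

Emit:
move_arm(deltas=[-0.039,-0.178,0.018,-0.612,-0.026,-0.053,0.2,-0.039,-0.178,0.018,-0.612,-0.026,-0.053,0.2,-0.039,-0.178,0.018,-0.612,-0.026,-0.053,0.2,-0.039,-0.178,0.018,-0.612,-0.026,-0.053,0.2,-0.039,-0.178,0.018,-0.612,-0.026,-0.053,0.2,-0.039,-0.178,0.018,-0.612,-0.026,-0.053,0.2,-0.039,-0.178,0.018,-0.612,-0.026,-0.053,0.2])

```text
t: 7.52
tool_pos: [0.4985, -0.1397, 0.2665]
orientation: [-3.127, 0.232, 0.011]
force: [-1.1, 0.8, -0.7]
opening: 0.0291
gripper_force: 25.0
```

```bash
cat > held.py <<'E'
from h import *
import sys
from scipy.optimize import least_squares
np.set_printoptions(precision=4,suppress=True)
s=robot.read_state();T=s['tool_pos'];R=Ro.from_rotvec(s['orientation']);print(T,s['orientation'],s['opening'])
for n in ['scene','top']:
    p,d=snap(n,n+sys.argv[1]);C=cloud(n,d)
    hs=cv2.cvtColor(p,cv2.COLOR_RGB2HSV)
    m=(hs[...,0]<13)&(hs[...,1]>110)&(np.linalg.norm(C-T,axis=2)<.06)
    q=R.inv().apply(C[m]) - R.inv().apply(T)  # tool frame
    print(n,len(q),len(q) and (q.min(0),q.max(0)))
    if len(q)<40: continue
    v,u=np.nonzero(m); print(' px',u.min(),u.max(),v.min(),v.max())
    def geo(a):
        N=np.array([a[3],a[4],-1]);N/=np.linalg.norm(N); e=q-a[:3];h=e@N;r=np.linalg.norm(e-h[:,None]*N,axis=1)
        def box(R_,h0,h1):
            dr=r-R_;dh=np.maximum(h0-h,h-h1);return np.where((dr>0)&(dh>0),np.hypot(dr,dh),np.maximum(dr,dh))
        return np.minimum(box(.03,-.011,-.005),box(.015,-.005,.011))
    f=least_squares(geo,[0,0,.012,0,0],loss='soft_l1',f_scale=.002);print(' mid in tool',f.x,np.median(abs(geo(f.x))))
p=np.load(f'scene{sys.argv[1]}.npz')['p'];u,v=proj('scene',T)[0].astype(int)
cv2.imwrite(f'pics/held{sys.argv[1]}.png',cv2.resize(p[v-60:v+60,u-70:u+70],None,fx=5,fy=5,interpolation=cv2.INTER_CUBIC)[:,:,::-1])
E
python3 held.py 3
```

```text
[ 0.4985 -0.1397  0.2665] [-3.1269  0.2319  0.0111] 0.02913916688552554
scene 258 (array([-0.0329, -0.0224, -0.001 ]), array([0.0194, 0.0301, 0.0241]))
 px 252 276 188 208
 mid in tool [-0.0027 -0.0014  0.0126  0.0034 -0.0051] 0.0008480848672368139
top 14 (array([-0.0292,  0.0112,  0.0145]), array([-0.0217,  0.0217,  0.0201]))
```

View pics/held3.png

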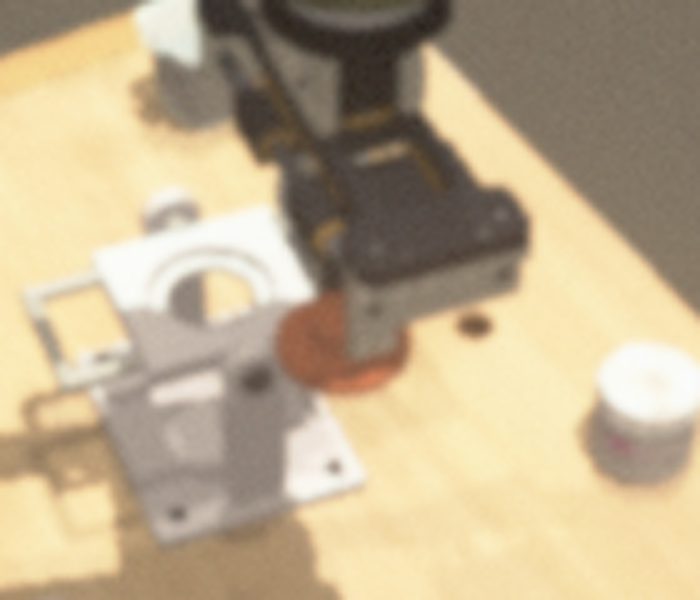

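The blank is held flat and near-centred: its mid is about 2.7 mm towards tool -x and 12.6 mm ahead of the TCP. Next I refine the recess centre from the rim ellipse in both pictures.

Run:
```python
from h import *
from scipy.optimize import minimize
np.set_printoptions(precision=4,suppress=True)
def atz(n,uv,z):
    a=world(n,uv,1.)[0];c=world(n,uv,1e-6)[0];return c+(a-c)*(z-c[2])/(a[2]-c[2])
print(atz('top',[246.0,199.8],.109),atz('scene',[180+175.5/3-.5,90+293.5/3-.5],.109))
# fit: frame-outline+window edges by gradient: maximise contrast across the model contours
def cont(c,yaw,lo,hi):
    t=np.linspace(0,2*np.pi,120,endpoint=False); return 
for n,f in [('top','top0'),('scene','scene1')]:
    g=cv2.GaussianBlur(cv2.cvtColor(np.load(f+'.npz')['p'],cv2.COLOR_RGB2GRAY).astype(np.float32),(0,0),.8)
    t=np.linspace(0,2*np.pi,180,endpoint=False)
    e=np.linspace(-.046,.046,60)
    sq=np.r_[np.c_[-.05+0*e,e],np.c_[e,-.048+0*e],np.c_[e,.048+0*e]]; sqn=np.r_[np.tile([-1,0],(60,1)),np.tile([0,-1],(60,1)),np.tile([0,1],(60,1))]
    w=np.c_[np.cos(t),np.sin(t)]
    def val(P,z,a):
        c,s=np.cos(a[2]),np.sin(a[2]);X=np.c_[a[0]+c*P[:,0]-s*P[:,1],a[1]+s*P[:,0]+c*P[:,1],np.full(len(P),z)]
        uv=proj(n,X).astype(np.float32);return cv2.remap(g,uv[:,:1],uv[:,1:],cv2.INTER_LINEAR).ravel()
    def cost(a):
        k=0.002
        s=(val(sq-k*sqn,.109,a)-val(sq+k*sqn,.109,a)).clip(-80,80).mean()
        r=(val(w*.0365,.109,a)-val(w*.033,.109,a)).clip(-40,40).mean()
        v=(val(w*.0265,.102,a)-val(w*.0215,.102,a)).clip(-40,40).mean()
        return -(s+r+v)
    for k in range(3):
        o=minimize(cost,[.5245+.002*(k-1),.0465,-.147],method='Nelder-Mead',options=dict(initial_simplex=np.array([[.5245,.0465,-.147],[.529,.0465,-.147],[.5245,.050,-.147],[.5245,.0465,-.11]])+[.002*(k-1),.001*(k-1),0])); print(n,o.x,o.fun)
```

```text
[0.5233 0.0461 0.109 ] [0.5241 0.0466 0.109 ]
top [ 0.5239  0.0464 -0.1463] -67.18247985839844
top [ 0.5239  0.0464 -0.1454] -67.15316772460938
top [ 0.5238  0.0464 -0.1408] -67.13277435302734Traceback (most recent call last):
  File "<stdin>", line 26, in <module>
    res = _minimize_neldermead(fun, x0, args, callback, bounds=bounds,
                               **options)
    fsim[j] = func(sim[j])
              ~~~~^^^^^^^^
    fx = function(np.copy(x), *(wrapper_args + args))
  File "<stdin>", line 22, in cost
  File "<stdin>", line 18, in val
  File "h.py", line 19, in proj
    m=robot.camera_model(n);K=np.array(m['K']); c=np.atleast_2d(X)@np.array(m['R']).T+np.array(m['t'])
ValueError: time passes only in moves, steps and waits
```

```bash
sed -i 's/PC=.*/PC=np.array([.524,.0464]); YAW=-.146/' h.py
python3 - <<'E'
from h import *
np.set_printoptions(precision=4,suppress=True)
R=rot(YAW);off=R.apply([-.0028,-.0007,0])
P=np.r_[PC,0]-off
print(delta(P+[0,0,.26],R),delta(P+[0,0,.15],R),P)
E
```

```text
[ 0.0004 -0.1871  0.008  -0.005   0.0066 -0.002 ] [ 0.0011 -0.1865  0.118  -0.005   0.0066 -0.002 ] [0.5267 0.0453 0.    ]
```

Emit:
move_arm(deltas=[0.0005,-0.187,0.008,-0.005,0.0066,-0.002,0.2,0.0005,-0.187,0.008,-0.005,0.0066,-0.002,0.2,0.0005,-0.187,0.008,-0.005,0.0066,-0.002,0.2,0.0005,-0.187,0.008,-0.005,0.0066,-0.002,0.2,0.001,-0.1865,0.1,-0.005,0.0066,-0.002,0.2,0.001,-0.1865,0.118,-0.005,0.0066,-0.002,0.2,0.001,-0.1865,0.118,-0.005,0.0066,-0.002,0.2,0.001,-0.1865,0.118,-0.005,0.0066,-0.002,0.2])

```text
t: 8.62
tool_pos: [0.5279, 0.0456, 0.1529]
orientation: [3.132, -0.227, 0.006]
force: [-0.7, -0.2, -0.3]
opening: 0.0298
gripper_force: 25.0
```

Run:
```python
from h import *
np.set_printoptions(precision=4,suppress=True)
R=rot(YAW);P=np.r_[PC,.126]-R.apply([-.0028,-.0007,0])
s=robot.read_state();print(s['tool_pos'],s['force'],delta(P,R))
```

```text
[0.5279 0.0456 0.1529] [-0.6545 -0.1879 -0.2745] [-0.0013  0.0004  0.0269  0.0008 -0.0037  0.0014]
```

Emit:
move_arm(deltas=[-0.001,0.0005,0.012,0,-0.003,0,0.2,-0.001,0.0005,0.019,0,-0.003,0,0.2,-0.001,0.0005,0.024,0,-0.003,0,0.2,-0.001,0.0005,0.027,0,-0.003,0,0.2,-0.001,0.0005,0.027,0,-0.003,0,0.2,-0.001,0.0005,0.027,0,-0.003,0,0.2])

```text
t: 9.38
tool_pos: [0.526, 0.0462, 0.1258]
orientation: [3.132, -0.224, -0.001]
force: [-7.8, -1.5, 13.3]
opening: 0.0293
gripper_force: 25.0
```

```bash
python3 held.py 4
```

```text
[0.526  0.0462 0.1258] [ 3.1324 -0.2239 -0.0008] 0.02925975828899247
scene 136 (array([-0.0315, -0.0236, -0.0015]), array([0.0209, 0.0283, 0.0228]))
 px 227 247 182 195
 mid in tool [-0.0032 -0.0005  0.0119  0.0062 -0.0001] 0.0012471007915402664
top 18 (array([-0.0334, -0.007 ,  0.014 ]), array([-0.0268,  0.0125,  0.019 ]))
```

Emit:
move_arm(deltas=[-0.001,0,0,0,0,0,0.2,-0.002,0,0,0,0,0,0.2,-0.002,0,0,0,0,0,0.2])

```text
t: 9.85
tool_pos: [0.5258, 0.0463, 0.126]
orientation: [3.132, -0.224, 0.006]
force: [2.4, -0.9, 5.5]
opening: 0.0294
gripper_force: 25.0
```

Emit:
move_arm(deltas=[0,0,0,0,0,0,0.5,0,0,0,0,0,0,0.5,0,0,0,0,0,0,0.5,0,0,-0.04,0,0,0,0.5,0,0,-0.1,0,0,0,0.5,0,0,-0.14,0,0,0,0.5,0,0.06,-0.14,0,0,0,0.5,0,0.12,-0.14,0,0,0,0.5,0,0.18,-0.14,0,0,0,0.5,0,0.22,-0.14,0,0,0,0.5,0,0.22,-0.14,0,0,0,0.5])

```text
t: 11.22
tool_pos: [0.4918, -0.1735, 0.2637]
orientation: [3.132, -0.231, -0.003]
force: [0.2, 0.4, 0.6]
opening: 0.0465
gripper_force: 0.0
```

```bash
cat > seat.py <<'E'
from h import *
import sys
from scipy.optimize import least_squares
np.set_printoptions(precision=4,suppress=True)
T=np.r_[PC,.113]
for n in ['scene','top']:
    p,d=snap(n,n+sys.argv[1]);C=cloud(n,d)
    hs=cv2.cvtColor(p,cv2.COLOR_RGB2HSV)
    m=(hs[...,0]<13)&(hs[...,1]>110)&(np.linalg.norm(C-T,axis=2)<.06)
    q=C[m];print(n,len(q))
    if len(q)<40: continue
    def geo(a):
        N=np.array([a[3],a[4],1]);N/=np.linalg.norm(N); e=q-a[:3];h=e@N;r=np.linalg.norm(e-h[:,None]*N,axis=1)
        def box(R_,h0,h1):
            dr=r-R_;dh=np.maximum(h0-h,h-h1);return np.where((dr>0)&(dh>0),np.hypot(dr,dh),np.maximum(dr,dh))
        return np.minimum(box(.03,-.011,-.005),box(.015,-.005,.011))
    f=least_squares(geo,np.r_[T,0,0],loss='soft_l1',f_scale=.002);print(' mid',f.x,np.median(abs(geo(f.x))))
a=np.load(f'scene{sys.argv[1]}.npz')['p'][115:235,190:310];b=np.load(f'top{sys.argv[1]}.npz')['p'][150:260,200:300]
im=np.zeros((480,800,3),np.uint8)
A=cv2.resize(a,(400,400),interpolation=cv2.INTER_CUBIC);B=cv2.resize(b,(400,440),interpolation=cv2.INTER_CUBIC)
im[:400,:400]=A;im[:440,400:]=B;cv2.imwrite(f'pics/seat{sys.argv[1]}.png',im[:,:,::-1])
E
python3 seat.py 5
```

```text
scene 231
 mid [0.523  0.0478 0.1137 0.0018 0.0366] 0.001128919808000374
top 179
 mid [ 0.5222  0.0452  0.1133  0.0278 -0.0038] 0.0010682519188361678
```

View pics/seat5.png

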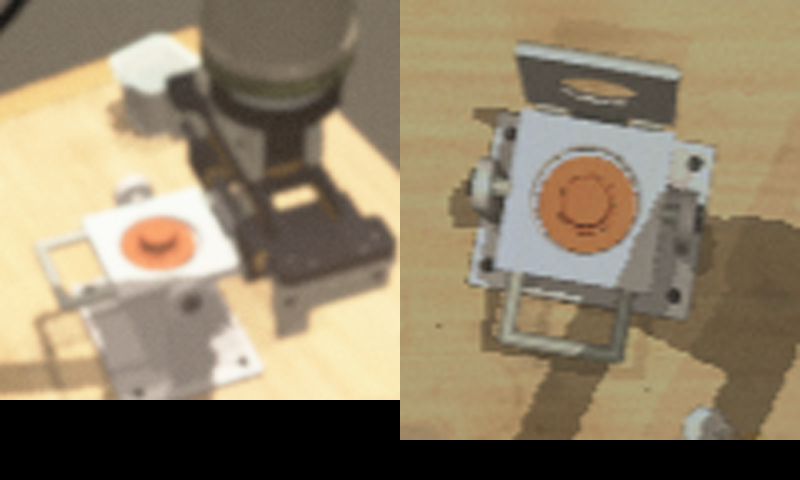

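The blank is seated: mid z is 0.1135 and it lies flat and centred. Next is the plate: I close the fingers and go behind it.

Run:
```python
from h import *
np.set_printoptions(precision=4,suppress=True)
R=rot(YAW)
print(delta(st(.05,-.1,.30),R),delta(st(.11,0,.29),R),delta(st(.11,0,.191),R))
```

```text
[ 0.0498 -0.1194 -0.0363  0.0003  0.0017  0.002 ] [ 0.11   -0.2193 -0.0265  0.0003  0.0017  0.002 ] [ 0.1102 -0.2193  0.0725  0.0003  0.0017  0.002 ]
```

Emit:
move_arm(deltas=[0.05,-0.12,-0.036,0,0.0017,0.002,0,0.05,-0.12,-0.036,0,0.0017,0.002,0,0.05,-0.12,-0.036,0,0.0017,0.002,0,0.11,-0.219,-0.027,0,0.0017,0.002,0,0.11,-0.219,-0.027,0,0.0017,0.002,0,0.11,-0.219,-0.027,0,0.0017,0.002,0,0.11,-0.219,0.073,0,0.0017,0.002,0,0.11,-0.219,0.073,0,0.0017,0.002,0,0.11,-0.219,0.073,0,0.0017,0.002,0])

```text
t: 12.45
tool_pos: [0.6294, 0.0299, 0.1866]
orientation: [3.132, -0.227, -0.012]
force: [0.5, -0.4, -0.3]
opening: 0.0005
gripper_force: 0.0
```

Emit:
move_arm(deltas=[-0.02,0,0,0,0,0,0,-0.04,0,0,0,0,0,0,-0.06,0,0,0,0,0,0,-0.08,0,0,0,0,0,0,-0.09,0,0,0,0,0,0,-0.1,0,0.007,0,0,0,0,-0.11,0,0.014,0,0,0,0,-0.12,0,0.022,0,0,0,0,-0.13,0,0.03,0,0,0,0,-0.13,0,0.03,0,0,0,0])

```text
t: 13.7
tool_pos: [0.5022, 0.0489, 0.1592]
orientation: [3.132, -0.227, -0.004]
force: [-0.5, 0.3, -0.6]
opening: 0.0006
gripper_force: 0.0
```

Emit:
move_arm(deltas=[-0.008,0,0.006,0,0,0,0,-0.014,0,0.012,0,0,0,0,-0.02,0,0.018,0,0,0,0,-0.02,0,0.024,0,0,0,0,-0.02,0,0.029,0,0,0,0,-0.02,0,0.029,0,0,0,0])

```text
t: 14.45
tool_pos: [0.4926, 0.0504, 0.1354]
orientation: [3.132, -0.229, 0.031]
force: [31.8, -3.7, -7.6]
opening: 0.0005
gripper_force: 16.6
```

```bash
python3 seat.py 6
```

```text
scene 65
 mid [ 0.5232  0.048   0.1136 -0.0292  0.0554] 0.0010273325926471524
top 0
```

View pics/seat6.png

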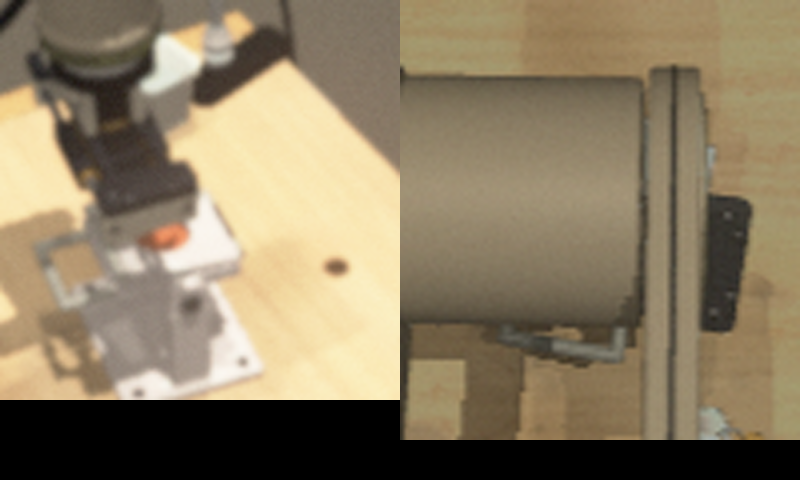

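The plate is nearly shut, with the fingertip caught on the inner side of the bead. I lift and press on the bead from above.

Emit:
move_arm(deltas=[0.012,0,-0.005,0,0,0,0,0.012,0,-0.025,0,0,0,0,0.012,0,-0.035,0,0,0,0,-0.005,0,-0.035,0,0,0,0,-0.005,0,-0.035,0,0,0,0,-0.005,0,-0.02,0,0,0,0,-0.005,0,-0.008,0,0,0,0,-0.005,0,-0.002,0,0,0,0,-0.005,0,0.001,0,0,0,0,-0.005,0,0.001,0,0,0,0])

```text
t: 15.8
tool_pos: [0.4793, 0.0523, 0.1304]
orientation: [3.132, -0.227, 0.0]
force: [-1.1, -0.1, 0.3]
opening: 0.0003
gripper_force: 0.0
```

Emit:
move_arm(deltas=[0,0,0.002,0,0,0,0,0,0,0.004,0,0,0,0,0,0,0.006,0,0,0,0,0,0,0.006,0,0,0,0])

```text
t: 16.3
tool_pos: [0.4801, 0.0523, 0.1283]
orientation: [3.132, -0.227, 0.004]
force: [-13.6, -1.3, 27.0]
opening: 0.0004
gripper_force: 13.9
```

Emit:
move_arm(deltas=[0,0,-0.03,0,0,0,0,0,0,-0.09,0,0,0,0,-0.03,0,-0.12,0,0,0,0.1,-0.05,0,-0.12,0,0,-0.4,0.3,-0.05,0,-0.12,0,0,-0.8,0.3,-0.05,0,-0.12,0,0,-1.2,0.3,-0.05,0,-0.12,0,0,-1.57,0.3,-0.05,0,-0.12,0,0,-1.57,0.3,-0.05,0,-0.12,0,0,-1.57,0.3,-0.05,0,-0.12,0,0,-1.57,0.3,-0.05,0,-0.12,0,0,-1.57,0.3,-0.05,0,-0.12,0,0,-1.57,0.3])

```text
t: 17.8
tool_pos: [0.4299, 0.0596, 0.2449]
orientation: [2.372, 2.058, 0.0]
force: [0.0, -0.2, 0.0]
opening: 0.0281
gripper_force: 0.0
```

```bash
python3 seat.py 7
python3 - <<'E'
from h import *
np.set_printoptions(precision=4,suppress=True)
s=robot.read_state();print(s['tool_pos'],s['q'])
R=rot(YAW+np.pi/2);print(delta(st(-.09,0,.16),R),delta(st(-.09,0,.096),R))
C=cloud('scene',np.load('scene7.npz')['d']);X=C.reshape(-1,3);c,sn=np.cos(YAW),np.sin(YAW);e=X[:,:2]-PC
L=np.c_[c*e[:,0]+sn*e[:,1],-sn*e[:,0]+c*e[:,1],X[:,2]]
q=L[(abs(L[:,0])<.048)&(abs(L[:,1])<.042)&(abs(L[:,2]-.114)<.012)&(np.hypot(L[:,0],L[:,1])>.028)]
for lo in np.arange(-.05,.05,.02):
    k=q[(q[:,0]>=lo)&(q[:,0]<lo+.02)];print(lo,len(k),np.median(k[:,2]))
h=L[(L[:,0]<-.08)&(L[:,0]>-.11)&(abs(L[:,1])<.04)&(abs(L[:,2]-.104)<.012)];print('bar',len(h),h.min(0),h.max(0),h.mean(0))
E
```

```text
scene 123
 mid [0.523  0.0481 0.1136 0.0523 0.1447] 0.0008932066644522403
top 0
[0.4299 0.0596 0.2449] [ 0.0206 -0.3412  1.8993 -0.0011  1.5824  0.1655]
[0.0007 0.0049 0.0849 0.0013 0.0009 0.001 ] [0.0007 0.0048 0.1489 0.0013 0.0009 0.001 ]
-0.05 154 0.1159945463895066
-0.030000000000000002 102 0.11441662359957437
-0.010000000000000002 63 0.11454968735718923
0.009999999999999995 98 0.11442907201291157
0.03 145 0.11458200112541098
bar 100 [-0.0944 -0.037   0.1005] [-0.0801  0.0393  0.1125] [-0.0886 -0.001   0.108 ]
```

View pics/seat7.png

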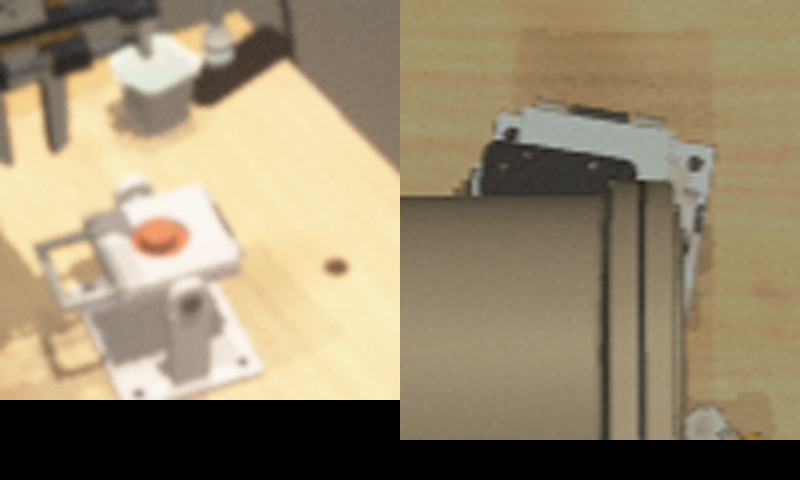

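The plate lies level at z of about 0.1145 with the boss showing through its window, so it is shut. Next I grip the bar.

Emit:
move_arm(deltas=[0.001,0.005,0.06,0,0,0,0.3,0.001,0.005,0.1,0,0,0,0.3,0.001,0.005,0.13,0,0,0,0.3,0.001,0.005,0.147,0,0,0,0.3,0.001,0.005,0.147,0,0,0,0.3])

```text
t: 18.52
tool_pos: [0.4342, 0.0597, 0.0969]
orientation: [-2.378, -2.053, 0.003]
force: [-1.3, 0.1, 0.1]
opening: 0.028
gripper_force: 0.0
```

Emit:
move_arm(deltas=[0,0,0,0,0,0,0,0,0,0,0,0,0,0,0,0,0,0,0,0,0], squeeze=20)

```text
t: 18.9
tool_pos: [0.4356, 0.0598, 0.099]
orientation: [2.376, 2.052, 0.001]
force: [-3.0, 0.7, 5.9]
opening: 0.0093
gripper_force: 20.0
```

Emit:
move_arm(deltas=[0,0.0014,-0.0156,0,0,0,0,0,0.0054,-0.0308,0,0,0,0,0,0.012,-0.045,0,0,0,0,0,0.021,-0.058,0,0,0,0,0,0.032,-0.069,0,0,0,0,0,0.045,-0.078,0,0,0,0,0,0.059,-0.0846,0,0,0,0,0,0.0744,-0.0886,0,0,0,0,0,0.09,-0.09,0,0,0,0,0,0.09,-0.09,0,0,0,0])

```text
t: 20.15
tool_pos: [0.5261, 0.0462, 0.1903]
orientation: [2.374, 2.05, 0.004]
force: [4.0, -1.9, 4.7]
opening: 0.0093
gripper_force: 20.0
```

Run:
```python
from h import *
np.set_printoptions(precision=4,suppress=True)
s=robot.read_state();d=s['tool_pos'][:2]-PC;c,sn=np.cos(YAW),np.sin(YAW)
print('local',c*d[0]+sn*d[1],-sn*d[0]+c*d[1],s['tool_pos'][2],s['force'],s['wrist_torque'],s['opening'])
```

```text
local 0.0021284823117471174 0.00015489793446823232 0.19030408409882205 [ 4.0401 -1.8756  4.6733] [-0.2493 -0.4736 -0.    ] 0.009275084862096541
```

Emit:
move_arm(deltas=[0,0.0156,0.0014,0,0,0,0,0,0.0308,0.0054,0,0,0,0,0,0.045,0.012,0,0,0,0,0,0.058,0.021,0,0,0,0,0,0.069,0.032,0,0,0,0,0,0.078,0.045,0,0,0,0,0,0.0846,0.059,0,0,0,0,0,0.0886,0.0744,0,0,0,0,0,0.09,0.088,0,0,0,0,0,0.09,0.092,0,0,0,0,0,0.09,0.092,0,0,0,0])

```text
t: 21.52
tool_pos: [0.6136, 0.0332, 0.0966]
orientation: [2.375, 2.052, 0.0]
force: [-4.2, -4.2, 11.4]
opening: 0.009
gripper_force: 20.0
```

Emit:
move_arm(deltas=[0,0,0.004,0,0,0,0,0,0,0.006,0,0,0,0,0,0,0.006,0,0,0,0])

```text
t: 21.9
tool_pos: [0.6138, 0.034, 0.093]
orientation: [2.375, 2.053, 0.002]
force: [-13.5, -1.7, 26.9]
opening: 0.0095
gripper_force: 20.0
```

Emit:
move_arm(deltas=[0,0,-0.004,0,0,0,0.1,0,0,-0.004,0,0,0,0.3,0,0,-0.004,0,0,0,0.3,0,0,-0.004,0,0,0,0.3,0,0,-0.03,0,0,0,0.3,0,0,-0.09,0,0,0,0.3,0,0,-0.15,0,0,0,0.3,0,-0.06,-0.17,0,0,0,0.3,0,-0.12,-0.18,0,0,0,0.3,0,-0.18,-0.18,0,0,0,0.3,0,-0.24,-0.18,0,0,0,0.3,0,-0.24,-0.18,0,0,0,0.3])

```text
t: 23.4
tool_pos: [0.3728, 0.0692, 0.2699]
orientation: [2.374, 2.054, 0.003]
force: [0.7, -0.7, 0.6]
opening: 0.0281
gripper_force: 0.0
```

```bash
python3 seat.py 8
python3 - <<'E'
from h import *
np.set_printoptions(precision=4,suppress=True)
print(robot.read_state()['tool_pos'])
C=cloud('scene',np.load('scene8.npz')['d']);X=C.reshape(-1,3);c,sn=np.cos(YAW),np.sin(YAW);e=X[:,:2]-PC
L=np.c_[c*e[:,0]+sn*e[:,1],-sn*e[:,0]+c*e[:,1],X[:,2]]
q=L[(abs(L[:,0])<.048)&(abs(L[:,1])<.042)&(abs(L[:,2]-.108)<.015)&(np.hypot(L[:,0],L[:,1])>.028)]
for lo in np.arange(-.05,.05,.02):
    k=q[(q[:,0]>=lo)&(q[:,0]<lo+.02)];print(lo,len(k),np.median(k[:,2]))
k=L[np.hypot(L[:,0],L[:,1])<.02];k=k[k[:,2]>.05];print('back',len(k),np.median(k[:,2]),np.linalg.lstsq(np.c_[k[:,:2],np.ones(len(k))],k[:,2],rcond=None)[0])
h=L[(L[:,0]>.08)&(L[:,0]<.11)&(abs(L[:,1])<.04)&(abs(L[:,2]-.104)<.03)];print('bar',len(h),h.mean(0))
E
```

```text
scene 118
 mid [0.5204 0.0426 0.1129 0.0304 0.0206] 0.0009495428561681462
top 277
 mid [0.5261 0.0463 0.1123 0.0124 0.0011] 0.0012406736184485886
[0.3757 0.0688 0.2702]
-0.05 157 0.11320310695702822
-0.030000000000000002 99 0.11352361307567685
-0.010000000000000002 59 0.11370343921563551
0.009999999999999995 108 0.11383760785934355
0.03 152 0.11381298655434065
back 109 0.10781414763731086 [-0.016  -0.0283  0.108 ]
bar 92 [ 0.0887 -0.0013  0.1109]
```

View pics/seat8.png

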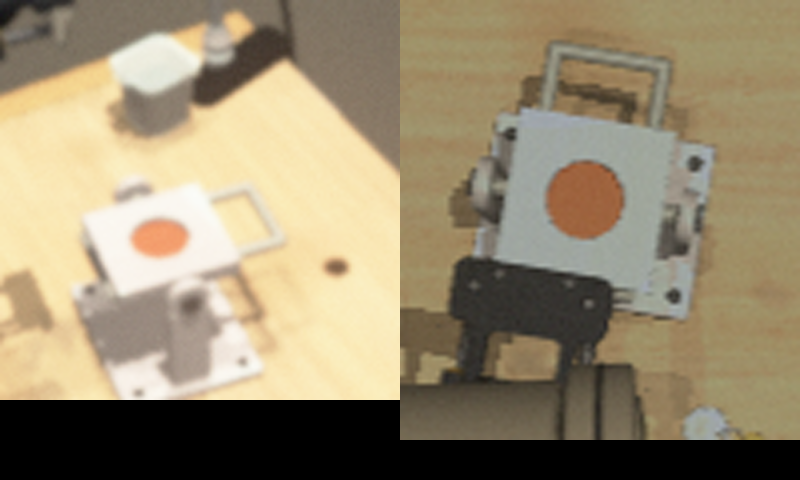

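The holder is level and turned over: frame slope is about 0.006 rad and the bar is on the far side. The blank's back shows flush at the window floor at z 0.108, so the plate is still shut. The arm is clear, so I hand the job in.

```bash
python3 -c "
from plant import robot
print(robot.close_job())"
```

```text
the job is handed in; nothing more can be done
None
```

The job is handed in: the blank is in the closed holder, turned over to its stop with its flat back up. The arm has let go and stands clear; the hand-in gave no verdict, so this rests on my last camera measurements.

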